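# Isolate the belt grinder and hold its tensioner down for a belt change

## Robot

A 6-joint arm with a two-finger parallel gripper is mounted at the origin on a cart in front of the work surface, level with it; the furniture and walls round the work are solid. World frame = base frame: x ahead of the robot, y to its left, z up, the work surface at z = 0. Lengths are in m, angles in rad, forces in N, time in s.
With the tool pointing down it reaches from about 0.375 to 0.925 m from the base axis. Payload 5.7 kg.
Tool frame: the origin (TCP) lies at the very end of the fingers, on their centre line; the grasp point (between the pads) lies 19 mm behind it; z points along the fingers, y is the line along which they close (so a half turn about z gives the same grasp; the last joint's range is limited). The gripper opens to 88 mm and grips with 3 to 60 N. Pads are 20 mm wide; open, the fingers measure 115 mm over their backs; the gripper's body (75 mm by 178 mm) begins 61 mm behind the grasp point.
Start: joints at [1.187, 0.359, 1.51, -0, 1.272, -0.115], TCP at [0.159, 0.578, 0.189] pointing down, gripper open.
Joint ranges: [-2.97, 2.97], [-1.01, 2.36], [0.21, 2.38], [-0.96, 4.11], [0.2, 2.71], [-2.98, 2.98]. Speed limits (rad/s): [2.39, 2.39, 3.14, 3.14, 3.14, 3.14].

## Interface

Orientations are given as a unit quaternion [w, x, y, z].
In Python, from workcell import env gives the robot as it stands.
- The arm moves only by the tool play_rows, never from a script. Its argument "targets" is a list of rows, each an object with "claw": the closure, from 0 (fully open) to 1 (shut); "slide": the shift along the tool's x, y, z in cm, a list of three; "turn": the turn, a rotation vector about the tool's x, y, z in rad, a list of three. A call has 1 to 20 rows; each row shifts and turns the commanded pose from where the row before left it, along the tool's axes as they then stand; what a row does not reach is not made up. A row lasts 1/12 s, in which the tool goes at most 41.7 mm and 7.16 degrees, less where a joint would pass 70% of its speed; a pose out of reach is approached as far as the arm can. A call with a gripper value outside its range is refused whole. The fingers move at their own pace and stop on an object; "force" is the grip in N (left out, the last holds). Time passes only in rows, so rows that do not move let the fingers close. It gives the time, the measured TCP pose, the force, the opening and the grip force at its end, in the units of the state.
- env.observe(): the state, without advancing time (a new reading comes with each control period).
- env.read_camera(name): name is "side" or "top" or "wrist"; returns (picture, depth): 400x640x3 uint8, red, green, blue; 400x640 float32, m along the optical axis (not along the pixel's ray), 0 where there is no reading.
- env.camera_model(name): a dict with "fx", "fy", "cx", "cy" (pixels), "R" (3x3) and "t" (3): a world point X has camera coordinates R X + t; the wrist camera has in their place "mount" (4x4, takes a point from camera to tool coordinates, whose origin is the TCP and whose axes are the flange's). Camera axes: x right, y down, z forward; pixel columns grow to the right and rows downward; lengths in m; the calibration is good to about 2 mm. A picture is of the moment at which its call begins: read the wrist's pose just before it. camera_model takes no time and is no camera call.
- env.hand_in(): hands the job in; it is judged then, once.
The state is a dict: "time": time; "joint_pos": joint angles; "joint_vel": joint speeds; "joint_efforts": joint torques, N m; "tcp_pos": TCP position; "ee_rot": TCP orientation; "ft_force": force on the tool from outside, world axes, zero at the start; "moment": the same for the moment, N m; "finger_gap": finger opening in m; "gripper_force": force on a finger pad.
Only numpy, scipy, OpenCV 4.12 (cv2) and the standard library are available. Lean on these libraries where they do the work, as an engineer would, in place of code of your own. Each camera call takes 0.05 s, during which the arm holds its last target. There are 200 camera calls.

## Task

I am about to slip a new belt onto this bench belt grinder. First turn the grinder's isolator off, fully into its off position, before anything touches the tensioner; then press the tensioner arm down with your fingers on its hand grip, past the last click of its ratchet and keep holding it down there, clear of the last tooth so that the pawl carries nothing: finish while still holding it down, and leave the other things on the table where they lie.

Things in the scene. Friction and masses are not known exactly. Their poses are not given: they have to be found in the camera images.
- isolator_box: the isolator: grey box 108 x 94 mm, 68 mm high, bolted to the table, a black rotary handle on top and a steel conduit at its far side. Origin at the middle of its underside. x points to the white dash (on) on its lid, y to the white ring (off), z up
- isolator (a joint): the isolator's handle, rad, growing counter-clockwise seen from above: 0 = on (pointed end at the dash), 1.57 = off (pointed end at the ring), with stops there. An over-centre spring (about 0.15 N m at the ends) holds it at either end; let go beyond half-way, it snaps on to the nearer end
- isolator_grip (a point): point on the handle's turning axis at the height to grip, 93 mm above the table. x points along the grip bar to its pointed end (turns with the handle), z up. The bar is 58 mm long and 12.5 mm thick, its top 11 mm above this point; the disc under it is 52 mm across, its top 13 mm below this point
- grinder: bench belt grinder, belt off, bolted to the table: grey base 340 mm long, upright back plate, four bare wheels and a platen on the side to the robot, motor behind. Origin on the table below the back plate. x points to the back (motor), y along the grinder to its platen and work rest, z up. 0.27 m high
- tension_arm (a joint): sprung tensioner arm on the grinder, rad: 0 = fully up, growing as it is pressed down, stop at 0.55. A gas strut pushes it up: 8 N at the hand grip at 0, 14 N at 0.55. Its ratchet clicks at 0.15, 0.29 and (last) 0.43; let go past a click, it springs up on to that tooth. It starts fully up
- tensioner_grip (a point): middle of the hand grip at the end of the tensioner arm: a round black bar 24 mm across (flanges 29 mm), 96 mm long, level, parallel to the arm's pivot, standing out to the robot's side. x points along it to the arm and the grinder's back. 0.26 m above the table at the start, 0.15 m at the stop. The idler wheel (56 mm across) sits 95 mm nearer the pivot
- tensioner_pivot (a point): point on the arm's pivot axis, abreast of the middle of the grip, 170 mm above the table (in the air before the toothed ratchet disc). x is the pivot axis, to the back; y, z as the grinder's. The grip's middle is 210 mm from here toward -y, sloping up by 0.42 rad less the joint value, so it comes down on an arc of 210 mm radius
- pawl: small dark steel pawl, 46 mm long, pivoted on the grinder's back plate above the tensioner's toothed ratchet disc, its nose resting on the disc under a light spring (about 0.6 N); it rides up over each tooth and drops behind it. Origin on its pivot. Leave it to work by itself
- stub_plate: work in hand: a steel tube stub (57 mm tall overall) tacked on a flat plate 104 x 101 mm, lying loose on the table; a bystander; origin at the middle of its underside
- mig_pliers: welding pliers with dipped handles, 199 mm long, 18 mm high, loose; a bystander; origin at the middle of the underside
- chipping_hammer: slag hammer with a coil-spring handle, 245 mm long, 27 mm high, loose; a bystander; origin at the middle of the underside
- nut_0: dark hexagon nut, 27 mm across flats, 15 mm high, loose; a bystander; origin at the middle of the underside
- nut_1: bright hexagon nut, 27 mm across flats, 15 mm high, loose; a bystander; origin at the middle of the underside
- gas_nozzle: copper gas nozzle, 68 mm long, 25 mm across, lying loose; a bystander; origin at the middle of the underside

How it is judged:
On the way, in this order (a step that is already met when the one before it is completed fails the run):
1. the isolator stands in its off position (value of joint isolator above 1.4 rad), for 0.2 s.
2. the tensioner arm is pressed down past the last click (value of joint tension_arm above 0.445 rad), for 0.1 s.
At the end, for the whole second after the job is handed in: The isolator is off (above 1.4 rad). The tensioner arm is held by the gripper's fingers (more than 4 N on it) below the last click (joint above 0.445 rad), still (below 0.1 rad/s), with the pawl only riding on the ratchet (less than 2 N on it) (value of joint isolator above 1.4 rad and value of joint tension_arm above 0.445 rad and velocity of joint tension_arm between -0.1 and 0.1 rad/s and contact force between the fingers and tension_arm above 4 N and contact force between pawl and tension_arm below 2 N); the arm keeps its last pose, push and grip.
It fails at once if the tensioner was touched before the isolator was off (value of joint isolator below 1.2 rad and contact force between any of the fingers, the arm and tension_arm above 1 N).
It fails at once if a bystander on the table was shifted by more than 3 cm (distance of any of stub_plate, mig_pliers, chipping_hammer, nut_0, nut_1, gas_nozzle from where it was at the start of the episode above 0.03 m).
It also fails if it takes over 43 s, if anything falls off the work surface, if the arm or the gripper's body presses on something with over 40 N, if the wrist force passes 120 N, or if a joint passes its speed limit or range.

## Working session

There is one attempt and no reset: what is moved stays moved. The work goes in short steps, Python scripts to look and compute and a tool call to move; the robot and the scene stay as the last step left them, time stands still between calls to the robot, and variables do not carry over. Pictures are saved under pics/ and viewed, at most 10 in all, crops included, and the job is handed in when it is done.

Besides the shell and the picture viewer there is one more tool, called after ">>>" as name(argument=value, ...), one argument or row to a line, values as JSON. play_rows: Moves the arm, as the interface text tells. Its arguments: {"type":"object","properties":{"targets":{"type":"array"},"force":{"type":"number"}},"required":["targets"]}

```bash
mkdir -p pics; cat > h.py <<'E'
import numpy as np, cv2
from workcell import env
from scipy.spatial.transform import Rotation as Ro
def snap(n,f):
    p,d=env.read_camera(n); cv2.imwrite('pics/'+f+'.png',p[:,:,::-1]); np.save('pics/'+f+'.npy',d); return p,d
def toworld(n,u,v,z,s=None):
    m=env.camera_model(n); c=np.array([(u-m['cx'])/m['fx']*z,(v-m['cy'])/m['fy']*z,z])
    if n=='wrist':
        M=np.array(m['mount']); q=s['ee_rot']; R=Ro.from_quat([q[1],q[2],q[3],q[0]]).as_matrix()
        return R@(M[:3,:3]@c+M[:3,3])+np.array(s['tcp_pos'])
    return np.array(m['R']).T@(c-np.array(m['t']))
E
python3 - <<'E'
from h import *
snap('top','top1');snap('side','side1')
s=env.observe();print(s)
for n in('top','side'):
    m=env.camera_model(n);print(n,m['fx'],-np.array(m['R']).T@m['t'],m['R'])
print(env.camera_model('wrist'))
E
```

```text
{'time': 0.1, 'joint_pos': array([ 1.18689503e+00,  3.59409476e-01,  1.51130319e+00, -1.20512606e-05,
        1.27247043e+00, -1.15053839e-01]), 'joint_vel': array([-6.20416963e-04, -2.44565123e-05, -2.25943866e-03, -7.25856114e-04,
       -6.46594802e-04, -3.23039023e-05]), 'joint_efforts': array([-1.91697686e-04, -5.16352487e+01, -2.71403575e+01,  6.79803360e-02,
        2.77181226e-02, -4.75418778e-05]), 'tcp_pos': array([0.159111  , 0.57784013, 0.18811566]), 'ee_rot': array([-1.90758916e-04,  1.34017458e-01,  9.90978652e-01, -7.72025639e-04]), 'ft_force': array([ 0.4352462 ,  0.52337768, -0.07761273]), 'moment': array([-0.01691276, -0.02081054, -0.01109241]), 'gripper_force': 0.0, 'finger_gap': 0.08770960878078546}
top 379.0426534896185 [ 0.40840421 -0.01941747  1.25172898] [[ 0.01182387 -0.99984227 -0.01325273]
 [-0.99608644 -0.01061642 -0.08774453]
 [ 0.08758999  0.01423835 -0.99605485]]
side 411.61349240194374 [ 0.50912365 -0.98081439  0.69970295] [[ 0.99993079  0.00909891  0.00745815]
 [ 0.01084975 -0.46804283 -0.88363918]
 [-0.00454942  0.88365894 -0.46810916]]
{'fx': 306.5754982287479, 'fy': 306.5754982287479, 'cx': 322.64281529064027, 'cy': 195.6815791788953, 'mount': array([[ 3.05837299e-04, -9.60671726e-01, -2.77686408e-01,
         7.64078762e-02],
       [ 9.99999772e-01,  4.60933137e-04, -4.93247777e-04,
         7.74814675e-04],
       [ 6.01844060e-04, -2.77686194e-01,  9.60671648e-01,
        -1.95242419e-01],
       [ 0.00000000e+00,  0.00000000e+00,  0.00000000e+00,
         1.00000000e+00]])}
```

View pics/top1.png

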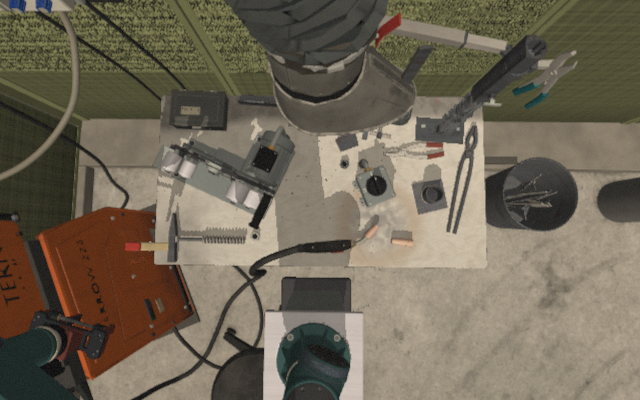

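View pics/side1.png

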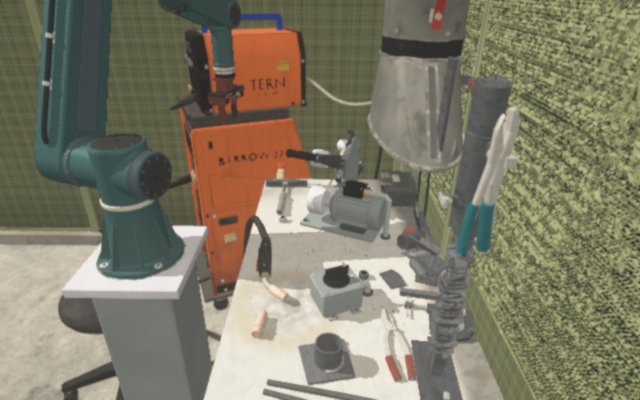

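The top view shows the isolator at about (376,186) and the tensioner grip at about (262,212). The side view shows the isolator at (336,275) and the grip at about (300,155). I'll enlarge these areas.

```bash
python3 - <<'E'
from h import *
t=cv2.imread('pics/top1.png');s=cv2.imread('pics/side1.png')
def c(i,u,v,w,h): return cv2.resize(i[v:v+h,u:u+w],(400,300),interpolation=cv2.INTER_CUBIC)
a=np.hstack([c(t,346,160,64,48),c(s,300,250,80,60)]);b=np.hstack([c(t,220,160,100,75),c(s,270,120,120,90)])
cv2.imwrite('pics/c1.png',np.vstack([a,b]))
dt=np.load('pics/top1.npy');ds=np.load('pics/side1.npy')
for n,d,L in(('top',dt,[(376,186),(366,175),(385,178),(262,212),(258,221),(266,202),(331,125),(400,110)]),('side',ds,[(336,273),(300,155),(290,153),(312,156),(415,160),(440,168)])):
    for u,v in L: print(n,u,v,np.round(toworld(n,u,v,d[v,u]),3))
E
```

```text
top 376 186 [ 0.549 -0.19   0.099]
top 366 175 [ 0.587 -0.163  0.066]
top 385 178 [ 0.577 -0.222  0.071]
top 262 212 [0.457 0.132 0.265]
top 258 221 [0.434 0.143 0.262]
top 266 202 [0.483 0.122 0.265]
top 331 125 [ 0.638 -0.041  0.447]
top 400 110 [ 0.686 -0.199  0.407]
side 336 273 [ 0.553 -0.2    0.092]
side 300 155 [0.455 0.13  0.259]
side 290 153 [0.425 0.148 0.257]
side 312 156 [0.49  0.118 0.261]
side 415 160 [ 0.7   -0.219  0.389]
side 440 168 [ 0.746 -0.239  0.381]
```

View pics/c1.png

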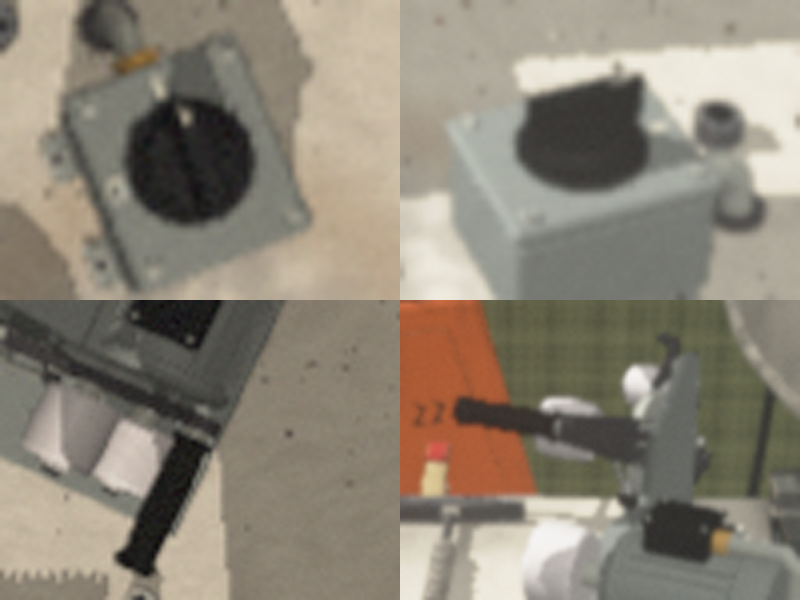

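The crops show the disc centre at top px (376.4,185.6), the dash at (371,174) and the ring at (364,190), so the box yaw is about 0.36. The grip runs from (254,225) to (269,196), so the grinder yaw is about -0.42. I'll lift and turn the tool, and check how close the hood comes.

>>> play_rows(
  targets=[
    {"claw": 0,"slide": [0,0,-0.8],"turn": [0,0,0.125]},
    {"claw": 0,"slide": [0,0,-0.8],"turn": [0,0,0.125]},
    {"claw": 0,"slide": [0,0,-0.8],"turn": [0,0,0.125]},
    {"claw": 0,"slide": [0,0,-0.8],"turn": [0,0,0.125]},
    {"claw": 0,"slide": [0,0,-0.8],"turn": [0,0,0.125]},
    {"claw": 0,"slide": [0,0,-0.8],"turn": [0,0,0.125]},
    {"claw": 0,"slide": [0,0,-0.8],"turn": [0,0,0.125]},
    {"claw": 0,"slide": [0,0,-0.8],"turn": [0,0,0.125]},
    {"claw": 0,"slide": [0,0,-0.8],"turn": [0,0,0.125]},
    {"claw": 0,"slide": [0,0,-0.8],"turn": [0,0,0.125]},
    {"claw": 0,"slide": [0,0,-0.8],"turn": [0,0,0.125]},
    {"claw": 0,"slide": [0,0,-0.8],"turn": [0,0,0.125]},
    {"claw": 0,"slide": [0,0,-0.8],"turn": [0,0,0.125]},
    {"claw": 0,"slide": [0,0,-0.8],"turn": [0,0,0.125]},
    {"claw": 0,"slide": [0,0,-0.8],"turn": [0,0,0.125]},
    {"claw": 0,"slide": [0,0,-0.8],"turn": [0,0,0.125]},
    {"claw": 0,"slide": [0,0,-0.8],"turn": [0,0,0.125]},
    {"claw": 0,"slide": [0,0,-0.8],"turn": [0,0,0.125]},
    {"claw": 0,"slide": [0,0,-0.8],"turn": [0,0,0.125]},
    {"claw": 0,"slide": [0,0,-0.8],"turn": [0,0,0.125]},
  ],
)

```text
time: 1.77
tcp_pos: [0.1592, 0.5781, 0.3487]
ee_rot: [0.001, 0.983, 0.182, -0.0]
ft_force: [0.0, -0.1, -0.4]
finger_gap: 0.0879
gripper_force: 0.0
```

```bash
cat >> h.py <<'E'
def frame():
    s=env.observe();q=s['ee_rot'];R=Ro.from_quat([q[1],q[2],q[3],q[0]]).as_matrix();return s,R
def go(p):
    s,R=frame();print('t',s['time'],'tcp',np.round(s['tcp_pos'],4),'xang',np.arctan2(R[1,0],R[0,0]),'q',np.round(s['joint_pos'],2),'slide cm',np.round(100*R.T@(np.array(p)-s['tcp_pos']),2))
E
python3 - <<'E'
from h import *
d=np.load('pics/top1.npy')
P=np.array([toworld('top',u,v,d[v,u]) for v in range(60,180) for u in range(260,440) if d[v,u]>0])
H=P[(P[:,2]>.3)&(P[:,0]>.5)]
for y in np.arange(-.35,.2,.05):
    h=H[abs(H[:,1]-y)<.025]
    if len(h): i=h[:,0].argmin();print(round(y,2),np.round(h[i],3),'minz',h[:,2].min().round(3))
go([.42,.03,.33]);go([.48,-.215,.2])
E
```

```text
Traceback (most recent call last):
  File "h.py", line 7, in toworld
    m=env.camera_model(n); c=np.array([(u-m['cx'])/m['fx']*z,(v-m['cy'])/m['fy']*z,z])
ValueError: time passes only in moves, steps and waits
```

```bash
sed -i 's/^from workcell import env/from workcell import env\nimport functools\ncam=functools.lru_cache(None)(env.camera_model)/; s/m=env.camera_model(n)/m=cam(n)/' h.py
python3 - <<'E'
from h import *
d=np.load('pics/top1.npy')
P=np.array([toworld('top',u,v,d[v,u]) for v in range(60,180) for u in range(260,440) if d[v,u]>0])
H=P[(P[:,2]>.3)&(P[:,0]>.5)]
for y in np.arange(-.35,.2,.05):
    h=H[abs(H[:,1]-y)<.025]
    if len(h): i=h[:,0].argmin();print(round(y,2),np.round(h[i],3),'minz',h[:,2].min().round(3))
go([.42,.03,.33]);go([.48,-.215,.2])
E
```

```text
-0.25 [ 0.695 -0.226  0.38 ] minz 0.379
-0.2 [ 0.66  -0.177  0.39 ] minz 0.38
-0.15 [ 0.643 -0.126  0.393] minz 0.386
-0.1 [ 0.632 -0.077  0.397] minz 0.392
-0.05 [ 0.628 -0.029  0.403] minz 0.395
-0.0 [ 0.627 -0.008  0.405] minz 0.401
0.05 [0.633 0.026 0.414] minz 0.412
0.1 [0.684 0.078 0.42 ] minz 0.42
t 1.7667 tcp [0.1592 0.5781 0.3487] xang 0.3665835103753723 q [1.19 0.26 1.27 0.   1.62 2.39] slide cm [ 4.7  60.51  1.91]
t 1.7667 tcp [0.1592 0.5781 0.3487] xang 0.3665835103753723 q [1.19 0.26 1.27 0.   1.62 2.39] slide cm [ 1.54 85.52 14.94]
```

>>> play_rows(
  targets=[
    {"claw": 0,"slide": [0.3,4,0],"turn": [0,0,0]},
    {"claw": 0,"slide": [0.3,4,0],"turn": [0,0,0]},
    {"claw": 0,"slide": [0.3,4,0],"turn": [0,0,0]},
    {"claw": 0,"slide": [0.3,4,0],"turn": [0,0,0]},
    {"claw": 0,"slide": [0.3,4,0],"turn": [0,0,0]},
    {"claw": 0,"slide": [0.3,4,0],"turn": [0,0,0]},
    {"claw": 0,"slide": [0.3,4,0],"turn": [0,0,0]},
    {"claw": 0,"slide": [0.3,4,0],"turn": [0,0,0]},
    {"claw": 0,"slide": [0.3,4,0],"turn": [0,0,0]},
    {"claw": 0,"slide": [0.3,4,0],"turn": [0,0,0]},
    {"claw": 0,"slide": [0.3,4,0],"turn": [0,0,0]},
    {"claw": 0,"slide": [0.3,4,0],"turn": [0,0,0]},
    {"claw": 0,"slide": [0.3,4,0],"turn": [0,0,0]},
    {"claw": 0,"slide": [0.3,4,0],"turn": [0,0,0]},
    {"claw": 0,"slide": [0.3,4,0],"turn": [0,0,0]},
  ],
)

```text
time: 3.02
tcp_pos: [0.4198, 0.0341, 0.3487]
ee_rot: [-0.0, 0.983, 0.185, -0.0]
ft_force: [0.1, -0.1, -0.8]
finger_gap: 0.0877
gripper_force: 0.0
```

```bash
python3 - <<'E'
from h import *
go([.48,-.215,.2])
E
```

```text
t 3.0167 tcp [0.4198 0.0341 0.3487] xang 0.3725542837101171 q [-0.08 -0.03  1.6   0.    1.57  1.11] slide cm [-3.46 25.39 14.87]
```

>>> play_rows(
  targets=[
    {"claw": 0,"slide": [-0.4,2.9,1.8],"turn": [0,0,0]},
    {"claw": 0,"slide": [-0.4,2.9,1.8],"turn": [0,0,0]},
    {"claw": 0,"slide": [-0.4,2.9,1.8],"turn": [0,0,0]},
    {"claw": 0,"slide": [-0.4,2.9,1.8],"turn": [0,0,0]},
    {"claw": 0,"slide": [-0.4,2.9,1.8],"turn": [0,0,0]},
    {"claw": 0,"slide": [-0.4,2.9,1.8],"turn": [0,0,0]},
    {"claw": 0,"slide": [-0.4,2.9,1.8],"turn": [0,0,0]},
    {"claw": 0,"slide": [-0.4,2.9,1.8],"turn": [0,0,0]},
    {"claw": 0,"slide": [0,2,0],"turn": [0,0,0]},
    {"claw": 0,"slide": [0,0,0],"turn": [0,0,0]},
  ],
)

```text
time: 3.85
tcp_pos: [0.4822, -0.2136, 0.2033]
ee_rot: [0.0, 0.983, 0.184, -0.001]
ft_force: [0.3, -0.2, 0.4]
finger_gap: 0.0876
gripper_force: 0.0
```

```bash
python3 - <<'E'
from h import *
go([.55,-.19,.083]); p,d=snap('wrist','w1')
# refine: show crop x2
cv2.imwrite('pics/w1s.png',cv2.resize(p[:,:,::-1],(800,500)))
E
```

```text
t 3.85 tcp [ 0.4822 -0.2136  0.2033] xang 0.3700265620379676 q [-0.55  0.24  1.65 -0.    1.26  0.65] slide cm [ 7.2   0.25 12.01]
```

View pics/w1s.png

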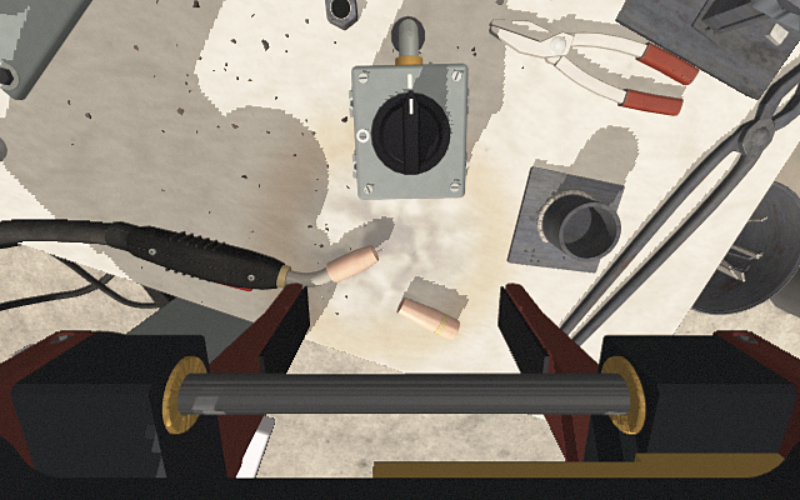

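The wrist view shows the bar running straight along tool x, at zoomed px (412,95)-(412,175). The disc centre is at (411,134), so the tool is aligned with the bar. Next I'll compute the position.

```bash
python3 - <<'E'
from h import *
s,R=frame(); d=np.load('pics/w1.npy')
for u,v in((411,134),(411,112),(412,165),(430,135),(410,82),(363,135),(395,250)):
    u/=1.25;v/=1.25;print(np.round(toworld('wrist',u,v,d[int(v),int(u)],s),4))
m=cam('wrist')
def atz(u,v,z):
    a=toworld('wrist',u/1.25,v/1.25,.1,s);b=toworld('wrist',u/1.25,v/1.25,.3,s);return a+(b-a)*(z-a[2])/(b[2]-a[2])
c=atz(411,134,.08);print('disc',c); print('dash',atz(410,82,.068),'ring',atz(363,135,.068),'bar ends',atz(412,95,.1),atz(412,175,.1))
go([*c[:2],.084])
E
```

```text
[ 0.5543 -0.1887  0.1043]
[ 0.5686 -0.1831  0.1051]
[ 0.5337 -0.1977  0.1052]
[ 0.5592 -0.2037  0.0792]
[ 0.5912 -0.174   0.0696]
[ 0.5393 -0.1526  0.0689]
[ 4.353e-01 -2.190e-01 -4.000e-04]
disc [ 0.5544008 -0.1891713  0.08     ]
dash [ 0.59135018 -0.17394196  0.068     ] ring [ 0.5392522  -0.15251922  0.068     ] bar ends [ 0.5800324  -0.17944062  0.1       ] [ 0.52633509 -0.20070471  0.1       ]
t 3.9 tcp [ 0.4817 -0.2117  0.2039] xang 0.3703784649845201 q [-0.55  0.24  1.65 -0.    1.26  0.66] slide cm [ 7.6   0.55 11.98]
```

Heights agree with the text (lid 0.069, disc 0.080, bar top 0.105). I'll go lower first because of the hood, then over the bar, down, and grip.

>>> play_rows(
  targets=[
    {"claw": 0.3,"slide": [0,0,2.2],"turn": [0,0,0]},
    {"claw": 0.3,"slide": [0,0,2.2],"turn": [0,0,0]},
    {"claw": 0.3,"slide": [0,0,2.1],"turn": [0,0,0]},
    {"claw": 0.3,"slide": [2.5,0.2,0],"turn": [0,0,0]},
    {"claw": 0.3,"slide": [2.5,0.2,0],"turn": [0,0,0]},
    {"claw": 0.3,"slide": [2.5,0.1,0],"turn": [0,0,0]},
    {"claw": 0.3,"slide": [0,0,1.8],"turn": [0,0,0]},
    {"claw": 0.3,"slide": [0,0,1.8],"turn": [0,0,0]},
    {"claw": 0.3,"slide": [0,0,1.7],"turn": [0,0,0]},
    {"claw": 0.3,"slide": [0,0,0],"turn": [0,0,0]},
    {"claw": 0.3,"slide": [0,0,0],"turn": [0,0,0]},
  ],
  force=25,
)

```text
time: 4.82
tcp_pos: [0.5525, -0.1862, 0.0867]
ee_rot: [-0.001, 0.983, 0.186, -0.001]
ft_force: [-0.4, -0.1, 0.7]
finger_gap: 0.0612
gripper_force: 0.0
```

```bash
python3 - <<'E'
from h import *
go([.5535,-.1895,.085])
E
```

```text
t 4.8167 tcp [ 0.5525 -0.1862  0.0867] xang 0.3736173188865833 q [-0.44  0.44  1.66  0.    1.04  0.75] slide cm [-0.02  0.34  0.17]
```

>>> play_rows(
  targets=[
    {"claw": 0.3,"slide": [0,0.3,0.1],"turn": [0,0,0]},
    {"claw": 1,"slide": [0,0,0],"turn": [0,0,0]},
    {"claw": 1,"slide": [0,0,0],"turn": [0,0,0]},
    {"claw": 1,"slide": [0,0,0],"turn": [0,0,0]},
    {"claw": 1,"slide": [0,0,0],"turn": [0,0,0]},
    {"claw": 1,"slide": [0,0,0],"turn": [0,0,0]},
    {"claw": 1,"slide": [0,0,0],"turn": [0,0,0]},
    {"claw": 1,"slide": [0,0,0],"turn": [0,0,0]},
  ],
  force=25,
)

```text
time: 5.48
tcp_pos: [0.5545, -0.1905, 0.0859]
ee_rot: [0.0, 0.983, 0.185, -0.0]
ft_force: [-0.3, 0.5, 0.5]
finger_gap: 0.0186
gripper_force: 0.0
```

>>> play_rows(
  targets=[
    {"claw": 1,"slide": [0,0,0],"turn": [0,0,0]},
    {"claw": 1,"slide": [0,0,0],"turn": [0,0,0]},
    {"claw": 1,"slide": [0,0,0],"turn": [0,0,0]},
  ],
)

```text
time: 5.73
tcp_pos: [0.5545, -0.1904, 0.0858]
ee_rot: [0.0, 0.983, 0.185, -0.0]
ft_force: [-0.2, 0.6, 0.1]
finger_gap: 0.0011
gripper_force: 0.0
```

Nothing is between the fingers, so I'll look.

```bash
python3 - <<'E'
from h import *
go([.5535,-.1895,.085]); p,d=snap('wrist','w2'); q,e=snap('side','side2')
cv2.imwrite('pics/c2.png',np.hstack([cv2.resize(p[100:400,120:520,::-1],(400,300)),cv2.resize(q[200:320,250:410,::-1],(400,300))]))
E
```

```text
t 5.7333 tcp [ 0.5545 -0.1904  0.0858] xang 0.37278944044049045 q [-0.45  0.45  1.65 -0.    1.04  0.75] slide cm [-0.06 -0.12  0.08]
```

View pics/c2.png

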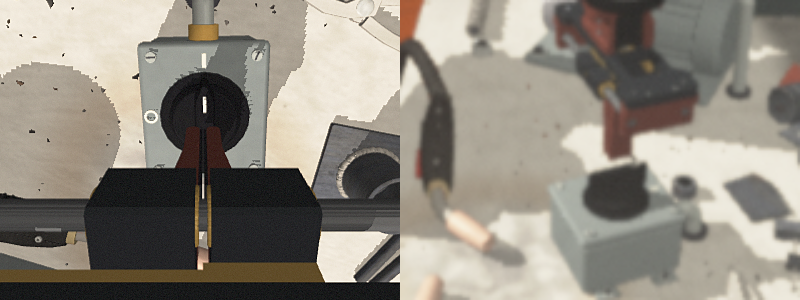

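```bash
python3 - <<'E'
from h import *
s,R=frame(); d=np.load('pics/w2.npy');e=np.load('pics/side2.npy');m=cam('wrist');M=np.array(m['mount'])
for u,v in((312,230),(333,230),(316,240),(310,250),(325,205)):
    w=toworld('wrist',u,v,d[v,u],s);print('w',u,v,d[v,u],np.round(w,4),'tool',np.round(R.T@(w-s['tcp_pos']),4))
for u,v in((335,262),(338,262),(335,255),(334,250),(336,275)):print('s',u,v,np.round(toworld('side',u,v,e[v,u]),4))
print(s['joint_pos'],s['finger_gap'])
E
```

```text
w 312 230 0.16948679 [ 0.5626 -0.1803  0.1237] tool [ 0.0112 -0.0065 -0.0378]
w 333 230 0.16769613 [ 0.5675 -0.1908  0.1254] tool [ 0.0119  0.005  -0.0395]
w 316 240 0.15549609 [ 0.564  -0.1824  0.1381] tool [ 0.0118 -0.004  -0.0522]
w 310 250 0.14411524 [ 0.5633 -0.18    0.1499] tool [ 0.012  -0.0066 -0.064 ]
w 325 205 0.18504775 [ 0.5732 -0.184   0.105 ] tool [ 0.0197  0.0008 -0.0192]
s 335 262 [ 0.5495 -0.2022  0.1253]
s 338 262 [ 0.5567 -0.1989  0.1229]
s 335 255 [ 0.5489 -0.2042  0.1465]
s 334 250 [ 0.5461 -0.2057  0.1614]
s 336 275 [ 0.5532 -0.1985  0.0846]
[-4.48534282e-01  4.48554533e-01  1.65267833e+00 -1.36229490e-04
  1.04039437e+00  7.49483468e-01] 0.0005189309243723876
```

```bash
python3 - <<'E'
from h import *
M=np.array(cam('wrist')['mount'])
def tool(u,v,z):
    m=cam('wrist');c=np.array([(u-m['cx'])/m['fx']*z,(v-m['cy'])/m['fy']*z,z]);return M[:3,:3]@c+M[:3,3]
d=np.load('pics/w1.npy')
for u in (232,238,241,243,403,408):
  for v in (228,231,235,245,290): print(u,v,np.round(tool(u,v,d[v,u]),3))
d=np.load('pics/w2.npy')
print('closed')
for v in range(212,232,2): print(v,[np.round(tool(u,v,d[v,u]),3) for u in(316,330)])
E
```

```text
232 228 [ 0.012 -0.051 -0.036]
232 231 [ 0.012 -0.05  -0.042]
232 235 [ 0.012 -0.048 -0.046]
232 245 [ 0.01  -0.046 -0.055]
232 290 [-0.009 -0.045 -0.065]
238 228 [ 0.012 -0.048 -0.037]
238 231 [ 0.012 -0.046 -0.042]
238 235 [ 0.01  -0.046 -0.042]
238 245 [ 0.008 -0.044 -0.05 ]
238 290 [-0.733 -0.389  1.035]
241 228 [ 0.012 -0.046 -0.036]
241 231 [ 0.01  -0.046 -0.037]
241 235 [ 0.01  -0.045 -0.042]
241 245 [ 0.005 -0.045 -0.044]
241 290 [-0.73  -0.374  1.031]
243 228 [-0.077 -0.105  0.18 ]
243 231 [ 0.01  -0.045 -0.037]
243 235 [ 0.009 -0.045 -0.039]
243 245 [ 0.003 -0.045 -0.04 ]
243 290 [-0.732 -0.366  1.034]
403 228 [-0.087  0.112  0.205]
403 231 [ 0.01   0.045 -0.035]
403 235 [ 0.009  0.043 -0.04 ]
403 245 [ 0.004  0.043 -0.042]
403 290 [-0.185  0.119  0.203]
408 228 [ 0.011  0.047 -0.035]
408 231 [ 0.012  0.046 -0.041]
408 235 [ 0.011  0.045 -0.045]
408 245 [ 0.008  0.043 -0.05 ]
408 290 [-0.187  0.127  0.206]
closed
212 [array([ 0.014, -0.005, -0.017]), array([ 0.015,  0.004, -0.017])]
214 [array([ 0.014, -0.005, -0.018]), array([ 0.014,  0.004, -0.019])]
216 [array([ 0.012, -0.005, -0.018]), array([ 0.012,  0.004, -0.017])]
218 [array([ 0.011, -0.005, -0.017]), array([ 0.011,  0.004, -0.018])]
220 [array([ 0.01 , -0.005, -0.018]), array([ 0.01 ,  0.004, -0.019])]
222 [array([ 0.008, -0.005, -0.017]), array([ 0.008,  0.004, -0.018])]
224 [array([ 0.007, -0.005, -0.017]), array([ 0.007,  0.004, -0.019])]
226 [array([ 0.005, -0.005, -0.017]), array([ 0.005,  0.004, -0.017])]
228 [array([ 0.012, -0.004, -0.036]), array([ 0.012,  0.003, -0.037])]
230 [array([ 0.012, -0.004, -0.039]), array([ 0.012,  0.003, -0.04 ])]
```

Both cameras agree that the real fingertips end about 34 mm short of the reported TCP (tips at z about 0.12, tool z -0.034). I'll work with that offset: open, go down 3.2 cm, then close.

>>> play_rows(
  targets=[
    {"claw": 0.5,"slide": [0,0,0],"turn": [0,0,0]},
    {"claw": 0.5,"slide": [0,0,0],"turn": [0,0,0]},
    {"claw": 0.5,"slide": [0,0,0],"turn": [0,0,0]},
    {"claw": 0.5,"slide": [0,0,0],"turn": [0,0,0]},
    {"claw": 0.5,"slide": [0,0,0],"turn": [0,0,0]},
    {"claw": 0.5,"slide": [0,0,0],"turn": [0,0,0]},
    {"claw": 0.5,"slide": [0,0,0.8],"turn": [0,0,0]},
    {"claw": 0.5,"slide": [0,0,0.8],"turn": [0,0,0]},
    {"claw": 0.5,"slide": [0,0,0.8],"turn": [0,0,0]},
    {"claw": 0.5,"slide": [0,0,0.8],"turn": [0,0,0]},
    {"claw": 0.5,"slide": [0,0,0],"turn": [0,0,0]},
  ],
)

```text
time: 6.75
tcp_pos: [0.5529, -0.1897, 0.0515]
ee_rot: [-0.001, 0.983, 0.185, -0.002]
ft_force: [-0.1, -0.0, -0.8]
finger_gap: 0.0437
gripper_force: 0.0
```

>>> play_rows(
  targets=[
    {"claw": 1,"slide": [0,0,0],"turn": [0,0,0]},
    {"claw": 1,"slide": [0,0,0],"turn": [0,0,0]},
    {"claw": 1,"slide": [0,0,0],"turn": [0,0,0]},
    {"claw": 1,"slide": [0,0,0],"turn": [0,0,0]},
    {"claw": 1,"slide": [0,0,0],"turn": [0,0,0]},
    {"claw": 1,"slide": [0,0,0],"turn": [0,0,0]},
    {"claw": 1,"slide": [0,0,0],"turn": [0,0,0]},
  ],
)

```text
time: 7.33
tcp_pos: [0.5553, -0.1915, 0.0543]
ee_rot: [0.001, 0.983, 0.186, 0.001]
ft_force: [0.1, -4.5, -0.2]
finger_gap: 0.0124
gripper_force: 24.9
```

The bar is gripped (12.4 mm, 25 N). Now I'll turn it counter-clockwise.

>>> play_rows(
  targets=[
    {"claw": 1,"slide": [0,0,0],"turn": [0,0,-0.12]},
    {"claw": 1,"slide": [0,0,0],"turn": [0,0,-0.12]},
    {"claw": 1,"slide": [0,0,0],"turn": [0,0,-0.12]},
    {"claw": 1,"slide": [0,0,0],"turn": [0,0,-0.12]},
    {"claw": 1,"slide": [0,0,0],"turn": [0,0,-0.12]},
    {"claw": 1,"slide": [0,0,0],"turn": [0,0,-0.12]},
    {"claw": 1,"slide": [0,0,0],"turn": [0,0,-0.12]},
    {"claw": 1,"slide": [0,0,0],"turn": [0,0,-0.12]},
    {"claw": 1,"slide": [0,0,0],"turn": [0,0,-0.12]},
    {"claw": 1,"slide": [0,0,0],"turn": [0,0,-0.12]},
    {"claw": 1,"slide": [0,0,0],"turn": [0,0,-0.12]},
    {"claw": 1,"slide": [0,0,0],"turn": [0,0,-0.12]},
    {"claw": 1,"slide": [0,0,0],"turn": [0,0,-0.12]},
    {"claw": 1,"slide": [0,0,0],"turn": [0,0,-0.02]},
    {"claw": 1,"slide": [0,0,0],"turn": [0,0,0]},
    {"claw": 1,"slide": [0,0,0],"turn": [0,0,0]},
  ],
)

```text
time: 8.67
tcp_pos: [0.5544, -0.1911, 0.0543]
ee_rot: [0.0, 0.561, 0.828, -0.001]
ft_force: [-2.6, -3.7, 5.2]
finger_gap: 0.012
gripper_force: 25.0
```

```bash
python3 - <<'E'
from h import *
go([.5535,-.1895,.12]); s=env.observe(); print(s['ft_force'],s['moment'])
E
```

```text
t 8.6667 tcp [ 0.5544 -0.1911  0.0543] xang 1.9498379717066494 q [-0.45  0.49  1.68 -0.    0.97 -0.83] slide cm [ 0.17 -0.03 -6.57]
[-2.56672987 -3.65177317  5.24255385] [-0.92449789  0.75144944  0.17379908]
```

The handle turned 1.577 rad. I'll release it, lift, and rotate the tool to suit the tensioner.

>>> play_rows(
  targets=[
    {"claw": 0.4,"slide": [0,0,0],"turn": [0,0,0]},
    {"claw": 0.4,"slide": [0,0,0],"turn": [0,0,0]},
    {"claw": 0.4,"slide": [0,0,0],"turn": [0,0,0]},
    {"claw": 0.4,"slide": [0,0,0],"turn": [0,0,0]},
    {"claw": 0.4,"slide": [0,0,-1.5],"turn": [0,0,0]},
    {"claw": 0.4,"slide": [0,0,-1.5],"turn": [0,0,0]},
    {"claw": 0.4,"slide": [0,0,-1.5],"turn": [0,0,0]},
    {"claw": 0.4,"slide": [0,0,-1.5],"turn": [0,0,0]},
    {"claw": 0.4,"slide": [0,0,-1.0],"turn": [0,0,-0.11]},
    {"claw": 0.4,"slide": [0,0,0],"turn": [0,0,-0.11]},
    {"claw": 0.4,"slide": [0,0,0],"turn": [0,0,-0.11]},
    {"claw": 0.4,"slide": [0,0,0],"turn": [0,0,-0.11]},
    {"claw": 0.4,"slide": [0,0,0],"turn": [0,0,-0.11]},
    {"claw": 0.4,"slide": [0,0,0],"turn": [0,0,-0.11]},
    {"claw": 0.4,"slide": [0,0,0],"turn": [0,0,-0.11]},
  ],
)

```text
time: 9.92
tcp_pos: [0.5545, -0.19, 0.1237]
ee_rot: [-0.0, 0.205, 0.979, 0.0]
ft_force: [-0.1, 0.1, -0.2]
finger_gap: 0.0527
gripper_force: 0.0
```

>>> play_rows(
  targets=[
    {"claw": 0.4,"slide": [2.9,3.0,-2.3],"turn": [0,0,0]},
    {"claw": 0.4,"slide": [2.9,3.0,-2.3],"turn": [0,0,0]},
    {"claw": 0.4,"slide": [2.9,3.0,-2.3],"turn": [0,0,0]},
    {"claw": 0.4,"slide": [2.9,3.0,-2.3],"turn": [0,0,0]},
    {"claw": 0.4,"slide": [2.9,3.0,-2.3],"turn": [0,0,0]},
    {"claw": 0.4,"slide": [2.9,3.0,-2.3],"turn": [0,0,0]},
    {"claw": 0.4,"slide": [2.9,3.0,-2.3],"turn": [0,0,0]},
    {"claw": 0.4,"slide": [2.9,3.0,-2.3],"turn": [0,0,0]},
    {"claw": 0.4,"slide": [0,0,0],"turn": [0,0,0]},
    {"claw": 0.4,"slide": [0,0,0],"turn": [0,0,0]},
  ],
)

```text
time: 10.75
tcp_pos: [0.4546, 0.0855, 0.2859]
ee_rot: [0.001, 0.206, 0.979, 0.0]
ft_force: [0.6, 0.1, -0.6]
finger_gap: 0.0526
gripper_force: 0.0
```

```bash
python3 - <<'E'
from h import *
go([.457,.132,.203]); p,d=snap('wrist','w3'); q,e=snap('top','top3')
cv2.imwrite('pics/c3.png',np.hstack([cv2.resize(p[:,:,::-1],(560,350)),cv2.resize(q[160:223,360:401,::-1],(228,350),interpolation=cv2.INTER_CUBIC)]))
E
```

```text
t 10.75 tcp [0.4546 0.0855 0.2859] xang 2.726339372714306 q [ 0.04  0.07  1.65  0.    1.42 -1.12] slide cm [1.68 4.34 8.29]
```

View pics/c3.png

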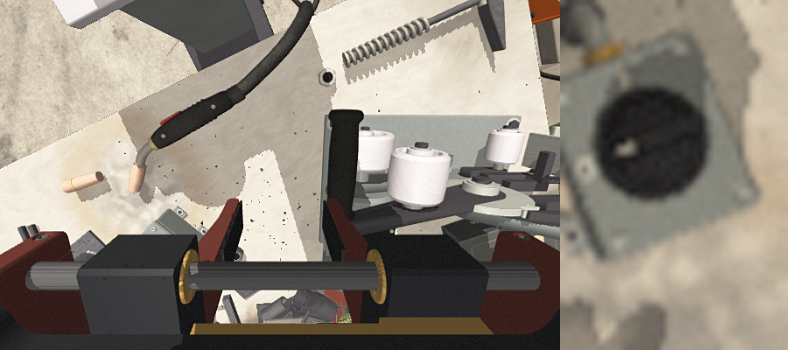

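The pointer is at the ring, so the isolator is off. In the wrist view the grip runs from zoomed px (346,112) down to about (340,240), with the idler at (418,178) and a lower wheel at (375,150). I'll measure these in grinder axes.

```bash
python3 - <<'E'
from h import *
s,R=frame(); d=np.load('pics/w3.npy');k=.875
for n,u,v in(('end',346,116),('bar',345,140),('bar',343,170),('bar',341,195),('bar',341,220),('idler',418,178),('idler edge',395,185),('idlertop',418,150),('low',375,150),('lowleft',362,150),('arm',380,215),('base',335,160)):
    u=int(u/k);v=int(v/k);w=toworld('wrist',u,v,d[v,u],s);t=R.T@(w-s['tcp_pos']);print(n,np.round(w,3),'tool',np.round(t,3))
# bar centreline
P=np.array([toworld('wrist',u,v,d[v,u],s) for v in range(125,250,2) for u in range(365,420) if d[v,u]>0])
B=P[(P[:,2]>.245)&(P[:,2]<.275)]
T=(B-s['tcp_pos'])@R
for x in np.arange(0,.1,.01):
    b=T[abs(T[:,0]-x)<.005]
    if len(b):print(round(x,3),b[:,1].min().round(4),b[:,1].max().round(4),'ztop',b[:,2].min().round(4))
E
```

```text
end [0.42  0.153 0.267] tool [0.06  0.05  0.017]
bar [0.438 0.147 0.264] tool [0.041 0.051 0.02 ]
bar [0.46  0.136 0.265] tool [0.016 0.051 0.019]
bar [0.48  0.127 0.265] tool [-0.006  0.05   0.019]
bar [0.456 0.117 0.349] tool [ 0.012  0.032 -0.065]
idler [0.506 0.201 0.237] tool [0.    0.128 0.047]
idler edge [0.511 0.183 0.223] tool [-0.012  0.114  0.061]
idlertop [0.486 0.214 0.222] tool [0.024 0.133 0.062]
low [0.503 0.2   0.118] tool [0.003 0.127 0.166]
lowleft [0.497 0.184 0.116] tool [0.002 0.11  0.168]
arm [0.528 0.156 0.237] tool [-0.038  0.097  0.047]
base [0.45  0.133 0.262] tool [0.024 0.044 0.022]
0.0 0.0402 0.0648 ztop 0.0173
0.01 0.0403 0.0647 ztop 0.0176
0.02 0.0401 0.0646 ztop 0.0173
0.03 0.0404 0.0646 ztop 0.0171
0.04 0.0407 0.0639 ztop 0.0182
0.05 0.0414 0.0637 ztop 0.0177
0.06 0.0383 0.0669 ztop 0.0147
```

The measurements agree: bar centre z 0.2565, 24.5 mm wide, axis along tool x. I'll go above the grip.

>>> play_rows(
  targets=[
    {"claw": 0.3,"slide": [1.3,2.6,0],"turn": [0,0,0]},
    {"claw": 0.3,"slide": [1.4,2.6,0],"turn": [0,0,0]},
    {"claw": 0.3,"slide": [0,0,0],"turn": [0,0,0]},
    {"claw": 0.3,"slide": [0,0,0],"turn": [0,0,0]},
    {"claw": 0.3,"slide": [0,0,0],"turn": [0,0,0]},
  ],
)

```text
time: 11.27
tcp_pos: [0.451, 0.1409, 0.2837]
ee_rot: [-0.001, 0.208, 0.978, -0.001]
ft_force: [0.3, 0.5, 0.5]
finger_gap: 0.0618
gripper_force: 0.0
```

```bash
python3 - <<'E'
from h import *
R=Ro.from_euler('z',0).as_matrix()
s,R=frame()
# bar axis target: from earlier tcp (0.4546,.0855,.2859) tool offset .027,.0525
go(np.array([.4546,.0855,.2859])+R@np.array([.027,.0525,.0825]))
p,d=snap('wrist','w4'); s,R=frame()
P=np.array([toworld('wrist',u,v,d[v,u],s) for v in range(60,260,2) for u in range(280,400) if d[v,u]>0])
T=(P-s['tcp_pos'])@R; T=T[(P[:,2]>.245)&(P[:,2]<.275)]
for x in np.arange(0,.08,.01):
    b=T[abs(T[:,0]-x)<.005]
    if len(b):print(round(x,3),b[:,1].min().round(4),b[:,1].max().round(4),'ztop',b[:,2].min().round(4))
E
```

```text
t 11.2667 tcp [0.451  0.1409 0.2837] xang 2.7217991313461507 q [ 0.16  0.09  1.63 -0.    1.42 -0.99] slide cm [0.12 0.34 8.04]
0.0 -0.0083 0.0154 ztop 0.0151
0.01 -0.0082 0.0152 ztop 0.0154
0.02 -0.0073 0.0152 ztop 0.0157
0.03 -0.0101 0.0178 ztop 0.0131
0.04 -0.0101 0.0177 ztop 0.0136
```

>>> play_rows(
  targets=[
    {"claw": 0.3,"slide": [0.1,0.35,0],"turn": [0,0,0]},
    {"claw": 0.3,"slide": [0,0,1.6],"turn": [0,0,0]},
    {"claw": 0.3,"slide": [0,0,1.6],"turn": [0,0,0]},
    {"claw": 0.3,"slide": [0,0,1.6],"turn": [0,0,0]},
    {"claw": 0.3,"slide": [0,0,1.6],"turn": [0,0,0]},
    {"claw": 0.3,"slide": [0,0,1.6],"turn": [0,0,0]},
    {"claw": 0.3,"slide": [0,0,0],"turn": [0,0,0]},
    {"claw": 0.3,"slide": [0,0,0],"turn": [0,0,0]},
  ],
  force=45,
)

```text
time: 11.98
tcp_pos: [0.451, 0.1452, 0.2043]
ee_rot: [-0.001, 0.208, 0.978, -0.0]
ft_force: [-0.7, 0.3, 0.7]
finger_gap: 0.0613
gripper_force: 0.0
```

>>> play_rows(
  targets=[
    {"claw": 1,"slide": [0,0,0],"turn": [0,0,0]},
    {"claw": 1,"slide": [0,0,0],"turn": [0,0,0]},
    {"claw": 1,"slide": [0,0,0],"turn": [0,0,0]},
    {"claw": 1,"slide": [0,0,0],"turn": [0,0,0]},
    {"claw": 1,"slide": [0,0,0],"turn": [0,0,0]},
    {"claw": 1,"slide": [0,0,0],"turn": [0,0,0]},
    {"claw": 1,"slide": [0,0,0],"turn": [0,0,0]},
    {"claw": 1,"slide": [0,0,0],"turn": [0,0,0]},
  ],
)

```text
time: 12.65
tcp_pos: [0.4509, 0.1442, 0.205]
ee_rot: [-0.0, 0.208, 0.978, -0.002]
ft_force: [-2.0, -5.9, 3.8]
finger_gap: 0.0233
gripper_force: 45.0
```

Gripped (23.3 mm, 45 N). Now I'll follow the arc down to about 0.50 rad.

>>> play_rows(
  targets=[
    {"claw": 1,"slide": [0,-0.42,0.96],"turn": [0,0,0]},
    {"claw": 1,"slide": [0,-0.34,0.99],"turn": [0,0,0]},
    {"claw": 1,"slide": [0,-0.3,1.0],"turn": [0,0,0]},
    {"claw": 1,"slide": [0,-0.26,1.03],"turn": [0,0,0]},
    {"claw": 1,"slide": [0,-0.2,1.03],"turn": [0,0,0]},
    {"claw": 1,"slide": [0,-0.16,1.04],"turn": [0,0,0]},
    {"claw": 1,"slide": [0,-0.1,1.04],"turn": [0,0,0]},
    {"claw": 1,"slide": [0,-0.05,1.05],"turn": [0,0,0]},
    {"claw": 1,"slide": [0,0,1.05],"turn": [0,0,0]},
    {"claw": 1,"slide": [0,0.07,1.05],"turn": [0,0,0]},
    {"claw": 1,"slide": [0,0,0.2],"turn": [0,0,0]},
    {"claw": 1,"slide": [0,0,0],"turn": [0,0,0]},
    {"claw": 1,"slide": [0,0,0],"turn": [0,0,0]},
    {"claw": 1,"slide": [0,0,0],"turn": [0,0,0]},
  ],
)

```text
time: 13.82
tcp_pos: [0.4436, 0.1279, 0.1011]
ee_rot: [-0.0, 0.207, 0.978, -0.002]
ft_force: [-4.9, -8.9, 13.2]
finger_gap: 0.0229
gripper_force: 45.0
```

```bash
python3 - <<'E'
from h import *
go([.45,.14,.1]); s,R=frame(); print(s['ft_force'],s['moment'],s['finger_gap'])
p,d=snap('wrist','w5');q,e=snap('side','side5'); s,R=frame()
P=np.array([toworld('wrist',u,v,d[v,u],s) for v in range(60,260,2) for u in range(260,400) if d[v,u]>0])
T=(P-s['tcp_pos'])@R; 
for x in np.arange(0,.06,.01):
    b=T[(abs(T[:,0]-x)<.005)&(abs(T[:,1])<.016)&(T[:,2]<.0)&(T[:,2]>-.1)]
    if len(b):print(round(x,3),'tool z med/min',np.median(b[:,2]).round(4),b[:,2].min().round(4),'world top',(s['tcp_pos'][2]-b[:,2].min()).round(4))
cv2.imwrite('pics/c5.png',np.hstack([cv2.resize(p[:,:,::-1],(480,300)),cv2.resize(q[110:230,240:360,::-1],(300,300),interpolation=cv2.INTER_CUBIC)]))
E
```

```text
t 13.8167 tcp [0.4436 0.1279 0.1011] xang 2.7240695621788973 q [ 0.13  0.27  1.9  -0.    0.97 -1.02] slide cm [-0.1   1.37  0.11]
[-4.86440206 -8.87442713 13.16719061] [-1.3746769  0.7113521  0.0470005] 0.022907856023969636
0.0 tool z med/min -0.0583 -0.0583 world top 0.1594
0.01 tool z med/min -0.0639 -0.0723 world top 0.1734
0.02 tool z med/min -0.0654 -0.0682 world top 0.1694
0.03 tool z med/min -0.0673 -0.0713 world top 0.1724
0.04 tool z med/min -0.0611 -0.07 world top 0.1712
```

View pics/c5.png

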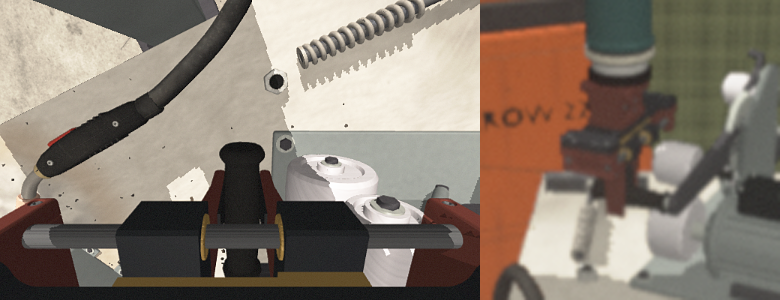

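The grip is still between the fingers. The bar top is at about 0.167, so the joint is about 0.50, and the upward force of 13 N matches the strut. I'll hold briefly and check for creep.

>>> play_rows(
  targets=[
    {"claw": 1,"slide": [0,0,0],"turn": [0,0,0]},
    {"claw": 1,"slide": [0,0,0],"turn": [0,0,0]},
    {"claw": 1,"slide": [0,0,0],"turn": [0,0,0]},
    {"claw": 1,"slide": [0,0,0],"turn": [0,0,0]},
    {"claw": 1,"slide": [0,0,0],"turn": [0,0,0]},
    {"claw": 1,"slide": [0,0,0],"turn": [0,0,0]},
    {"claw": 1,"slide": [0,0,0],"turn": [0,0,0]},
    {"claw": 1,"slide": [0,0,0],"turn": [0,0,0]},
    {"claw": 1,"slide": [0,0,0],"turn": [0,0,0]},
    {"claw": 1,"slide": [0,0,0],"turn": [0,0,0]},
    {"claw": 1,"slide": [0,0,0],"turn": [0,0,0]},
    {"claw": 1,"slide": [0,0,0],"turn": [0,0,0]},
  ],
)

```text
time: 14.92
tcp_pos: [0.4436, 0.1279, 0.1012]
ee_rot: [-0.0, 0.207, 0.978, -0.002]
ft_force: [-5.4, -9.2, 12.5]
finger_gap: 0.0229
gripper_force: 45.0
```

```bash
python3 - <<'E'
from h import *
a=np.load('pics/w5.npy');p,d=snap('wrist','w6')
m=np.zeros_like(a,bool);m[190:225,300:350]=1;m&=(a>0)&(a<.25)&(d>0);print('bar depth change',np.median((d-a)[m]),m.sum())
s,R=frame();print(s['ft_force'],s['tcp_pos'],s['joint_vel'].round(3))
E
```

```text
bar depth change -1.835823e-05 1661
[-4.97702828 -8.33608327 12.44112439] [0.4435997  0.12790311 0.10120378] [ 0.001 -0.001 -0.001 -0.001  0.     0.002]
```

No creep, so I'm handing in.

```bash
python3 -c "
from workcell import env
print(env.hand_in())"
```

```text
the job is handed in; nothing more can be done
None
```

I turned the isolator fully off, then gripped the tensioner and pressed it down to about 0.50 rad, past the last click. I handed in with the gripper still holding it there, steady; no verdict was returned.

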